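Feed three vials through the gate of a bench crimper

ROBOT

A 6-joint arm with a two-finger parallel gripper is mounted at the origin on the work surface. World frame = base frame: x ahead of the robot, y to its left, z up, the work surface at z = 0. Lengths are in m, angles in rad, forces in N, time in s.
With the tool pointing down it reaches from about 0.275 to 0.875 m from the base axis. Payload 12.5 kg.
Tool frame: the origin (TCP) lies on the centre line of the jaws, within the pads' length; the fingertips stand r.finger_overhang ahead of it and the grasp point (between the pads) lies 3 mm ahead of it (r.finger_overhang is the distance from the TCP to the fingertips, in m); z points along the fingers, y is the direction in which the jaws open and shut (so a half turn about z gives the same grasp; the last joint's range is limited). The gripper opens to 85 mm and grips with 20 to 120 N. Pads are 22 mm wide; open, the fingers measure 114 mm over their backs; the gripper's body (76 mm by 85 mm) begins 54 mm behind the grasp point. The pads swing forward as they close: fully open they stand 13 mm farther back than shut.
Start: joints at [1.104, 0.351, 1.652, -0, 1.139, -0.085], TCP at [0.205, 0.51, 0.253] pointing down, gripper open.
Joint ranges: [-2.75, 2.75], [-0.79, 2.1], [0.01, 2.65], [-1.57, 4.71], [0.07, 3.14], [-2.87, 2.87]. Speed limits (rad/s): [2.22, 2.22, 2.79, 3.14, 3.14, 3.14].

INTERFACE

Orientations are given as a unit quaternion [x, y, z, w].
In Python, from cell import r, optics gives the robot as it stands. The module is installed in compiled form; this text tells all that it offers. Calls block until the motion is done:
- r.move_to(position, orientation): joint-space move of the TCP to a pose.
- r.move_linear(position, rot=None, vel=0.15): straight line of the TCP; rot=None keeps the orientation; vel is the mean speed in m/s.
- r.set_joints(angles): joint-space move.
- r.set_gripper(opening, squeeze=None): opening from 0.0 (shut) to 1.0 (fully open); squeeze is the grip in N (None keeps the last); returns when the fingers have stopped.
- r.sleep(seconds).
- r.inverse_kinematics(position, orientation): joint angles nearest the present ones, or None.
- optics.get_image(name): name is "scene" or "top"; returns a dict with "pixels" (384x512x3 uint8, red, green, blue), "depth" (384x512 float32, m along the optical axis (not along the pixel's ray), 0 where there is no reading), "fx", "fy", "cx", "cy" (pixels), "D" ([k1, k2, p1, p2, k3] as OpenCV has them; the pictures are not rectified), "camera_from_world" (4x4, takes a point from world to camera coordinates). Camera axes: x right, y down, z forward; pixel columns grow to the right and rows downward; lengths in m; the calibration is good to about 2 mm. A picture is of the moment at which its call begins.
A pose or a line that the arm cannot do raises r.PlanningError and nothing moves.
- r.hand_in(): hands the job in, once; it reports no verdict.
Readings, each from a call of its own:
- r.current_t(): time.
- r.current_q(): joint angles.
- r.current_qvel(): joint speeds.
- r.current_effort(): joint torques, N m.
- r.current_tool_pos(): TCP position.
- r.current_ee_rot(): TCP orientation.
- r.current_contact_force(): force on the tool from outside, world axes, zero at the start.
- r.current_torque(): the same for the moment, N m.
- r.current_opening(): opening from 0.0 (shut) to 1.0 (fully open).
Only numpy, scipy, OpenCV 4.12 (cv2) and the standard library are available. Lean on these libraries where they do the work, as an engineer would, in place of code of your own. Each camera call takes 0.05 s, during which the arm holds its last target.

TASK

The three amber vials on the collecting tray have caps that are only set on, ready for crimping. With the fingertips, sweep them one at a time through the narrow gate into the crimper's infeed slot until each stands wholly past the gate; keep them upright and sliding on the tray, never picked up. Leave the clear vial with the blue cap where it stands, and do not disturb the other things on the bench.

Things in the scene. Friction and masses are not known exactly. Their poses are not given: they have to be found in the camera images.
- crimper: Fixed bench crimper and its dark grey collecting tray, one unit. Origin: middle of the gate at bench height; z up, +y the feed direction (tray, gate, slot), x across. All mm figures below are in this frame. Tray and slot have one flat floor 20 above the origin. Tray: x -135..135, y -190..15, steel rim 5 thick, 8 high above the floor.
- gate (a point): Middle of the gate on the floor (axes as the crimper's). Here, at y = 0, two white guide rails stand 29 mm apart inside. Towards the tray they flare out like a funnel, to about 69 mm apart at y = -30; towards +y they run on parallel as the slot. Rails 6 mm thick, 10 mm high above the floor: a fingertip kept more than 10 mm above the floor passes over rails and tray rim.
- slot_stop (a point): Far end of the slot on the floor, at y = 155 mm: a fixed stop. The slot between the rails is 29 mm wide; its floor is a green belt (standing still), level with the tray. Room for six vials in single file. Clamps beside the rails are at most 10 mm high.
- housing (a point): Where the machine's white housing begins, y = 120 mm, on the floor. Housing with its panel: x -98..122 mm, to y = 325, up to 250 mm above the floor; the slot runs in between its two cheeks, 48 mm apart and 58 mm high. A red drive unit, its steel spindle (55 mm or more above the floor) and a panel overhang from y = 115 on.
- vial_1: Amber glass vial standing on the tray, silver aluminium cap, 23 mm diameter, 46 mm tall, about 25 g, flat bottom. Origin: centre of its underside; z is its axis. Slides freely when pushed low (within about 20 mm of the floor), topples if pushed high or hit.
- vial_2: A second vial, the same as vial_1.
- vial_3: A third vial, the same as vial_1.
- blank: Clear glass vial with a teal band and blue cap, 23 mm diameter, 46 mm tall, standing on the same tray: to be left alone. Origin: centre of its underside.
- rinse_bottle: Bystander: clear glass bottle with blue cap, 68 mm diameter, 160 mm tall, on the bench. Origin: centre of its underside.
- beaker: Bystander: open glass beaker, 68 mm diameter, 90 mm tall, on the bench. Origin: centre of its underside.
- septa_jar: Bystander: amber jar with white lid, 56 mm diameter, 65 mm tall, on the bench. Origin: centre of its underside.

How it is judged:
On the way, in this order (a step that is already met when the one before it is completed fails the run):
1. a first amber vial stands in the slot, past the gate (((y of vial_1 in the frame of crimper between 0.011 and 0.15 m and x of vial_1 in the frame of crimper between -0.012 and 0.012 m and z of vial_1 in the frame of crimper below 0.024 m and angle between vial_1's own z axis and vertical below 0.12 rad) or (y of vial_2 in the frame of crimper between 0.011 and 0.15 m and x of vial_2 in the frame of crimper between -0.012 and 0.012 m and z of vial_2 in the frame of crimper below 0.024 m and angle between vial_2's own z axis and vertical below 0.12 rad) or (y of vial_3 in the frame of crimper between 0.011 and 0.15 m and x of vial_3 in the frame of crimper between -0.012 and 0.012 m and z of vial_3 in the frame of crimper below 0.024 m and angle between vial_3's own z axis and vertical below 0.12 rad))), for 0.2 s.
2. then a second one ((((y of vial_1 in the frame of crimper between 0.011 and 0.15 m and x of vial_1 in the frame of crimper between -0.012 and 0.012 m and z of vial_1 in the frame of crimper below 0.024 m and angle between vial_1's own z axis and vertical below 0.12 rad) and (y of vial_2 in the frame of crimper between 0.011 and 0.15 m and x of vial_2 in the frame of crimper between -0.012 and 0.012 m and z of vial_2 in the frame of crimper below 0.024 m and angle between vial_2's own z axis and vertical below 0.12 rad)) or ((y of vial_1 in the frame of crimper between 0.011 and 0.15 m and x of vial_1 in the frame of crimper between -0.012 and 0.012 m and z of vial_1 in the frame of crimper below 0.024 m and angle between vial_1's own z axis and vertical below 0.12 rad) and (y of vial_3 in the frame of crimper between 0.011 and 0.15 m and x of vial_3 in the frame of crimper between -0.012 and 0.012 m and z of vial_3 in the frame of crimper below 0.024 m and angle between vial_3's own z axis and vertical below 0.12 rad)) or ((y of vial_2 in the frame of crimper between 0.011 and 0.15 m and x of vial_2 in the frame of crimper between -0.012 and 0.012 m and z of vial_2 in the frame of crimper below 0.024 m and angle between vial_2's own z axis and vertical below 0.12 rad) and (y of vial_3 in the frame of crimper between 0.011 and 0.15 m and x of vial_3 in the frame of crimper between -0.012 and 0.012 m and z of vial_3 in the frame of crimper below 0.024 m and angle between vial_3's own z axis and vertical below 0.12 rad)))), for 0.2 s.
3. then the third one (y of vial_1 in the frame of crimper between 0.011 and 0.15 m and x of vial_1 in the frame of crimper between -0.012 and 0.012 m and z of each of vial_1, vial_2, vial_3 in the frame of crimper below 0.024 m and angle between each of vial_1, vial_2, vial_3's own z axis and vertical below 0.12 rad and y of vial_2 in the frame of crimper between 0.011 and 0.15 m and x of vial_2 in the frame of crimper between -0.012 and 0.012 m and y of vial_3 in the frame of crimper between 0.011 and 0.15 m and x of vial_3 in the frame of crimper between -0.012 and 0.012 m), for 0.2 s.
At the end, for the whole second after the job is handed in: All three amber vials stand upright (within 0.12 rad) and at rest on the slot's floor between the rails, each with its axis 11 to 150 mm past the gate; the blue-capped vial is within 10 mm of where it stood (all of step 3 and linear speed of each of vial_1, vial_2, vial_3 below 0.01 m/s and distance of blank from where it was at the start of the episode below 0.01 m and angle between blank's own z axis and vertical below 0.1 rad); the robot touches nothing.
It fails at once if an amber vial topples (tilts more than 0.4 rad) (angle between any of vial_1, vial_2, vial_3's own z axis and vertical above 0.4 rad).
It fails at once if an amber vial is lifted (more than 8 mm off the floor of the tray) (z of any of vial_1, vial_2, vial_3 in the frame of crimper above 0.028 m).
It fails at once if an amber vial leaves the tray (z of any of vial_1, vial_2, vial_3 in the frame of crimper below 0.012 m).
It fails at once if the blue-capped vial is moved by more than 10 mm or tipped (distance of blank from where it was at the start of the episode above 0.01 m or angle between blank's own z axis and vertical above 0.3 rad).
It fails at once if another thing on the bench is moved by more than 15 mm (distance of any of rinse_bottle, beaker, septa_jar from where it was at the start of the episode above 0.015 m).
It also fails if it takes over 72 s, if anything falls off the work surface, if the arm or the gripper's body presses on something with over 40 N, if the wrist force passes 120 N, or if a joint passes its speed limit or range.

## Working session

There is one attempt and no reset: what is moved stays moved. The work goes in short steps, each a Python script; the robot and the scene stay as the last script left them, time stands still between calls to the robot, and variables do not carry over. Pictures are saved under pics/ and viewed, and the job is handed in when it is done.

```bash
mkdir -p pics; ls; python3 - <<'E'
from cell import r, optics
import cv2,numpy as np,pickle
d={}
for n in("scene","top"):
    m=optics.get_image(n); d[n]=m
    cv2.imwrite(f"pics/a_{n}.png",cv2.resize(m["pixels"][:,:,::-1],(768,576),interpolation=cv2.INTER_CUBIC))
    print(n,m["fx"],m["fy"],m["cx"],m["cy"],m["D"]);print(np.round(m["camera_from_world"],4), (m["depth"]>0).mean())
pickle.dump(d,open("d.pkl","wb"))
print(r.current_t(),r.finger_overhang,r.current_tool_pos(),r.current_ee_rot(),r.current_opening())
E
```

```text
pics
scene 399.1186462004068 399.1186462004068 254.30170230945185 189.20209727420067 [0.01907179 0.         0.         0.         0.        ]
[[-0.4673  0.8841  0.0039  0.341 ]
 [ 0.5347  0.2861 -0.7952 -0.2228]
 [-0.7041 -0.3695 -0.6064  1.2563]
 [ 0.      0.      0.      1.    ]] 0.9962158203125
top 377.28183598378354 377.28183598378354 258.5357545092265 193.29334644883065 [0.00635289 0.         0.         0.         0.        ]
[[-0.0153 -0.9998 -0.0088 -0.0756]
 [-0.9806  0.0168 -0.1954  0.5608]
 [ 0.1955  0.0057 -0.9807  0.9405]
 [ 0.      0.      0.      1.    ]] 0.9958902994791666
0.1 0.022 [0.20477283 0.51016682 0.25282918] [ 1.89730442e-01  9.81836080e-01 -5.00476158e-04 -1.42318424e-04] 0.9987951765779894
```

View pics/a_scene.png

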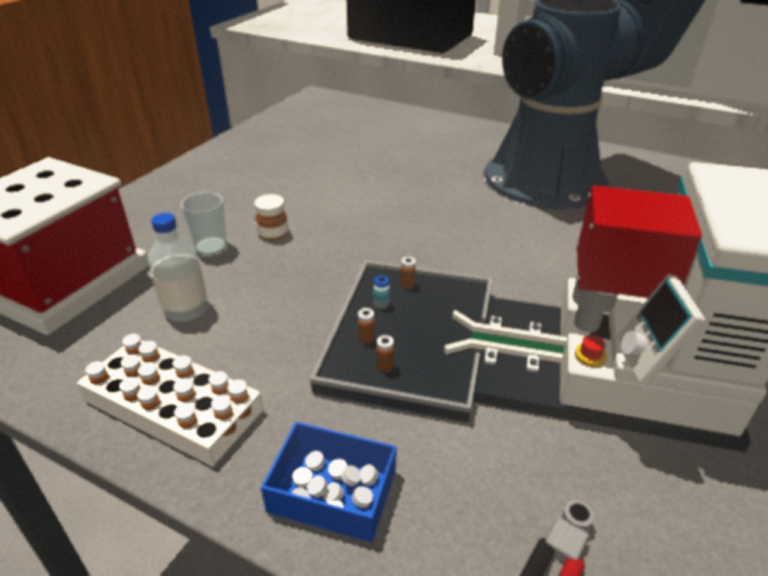

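View pics/a_top.png

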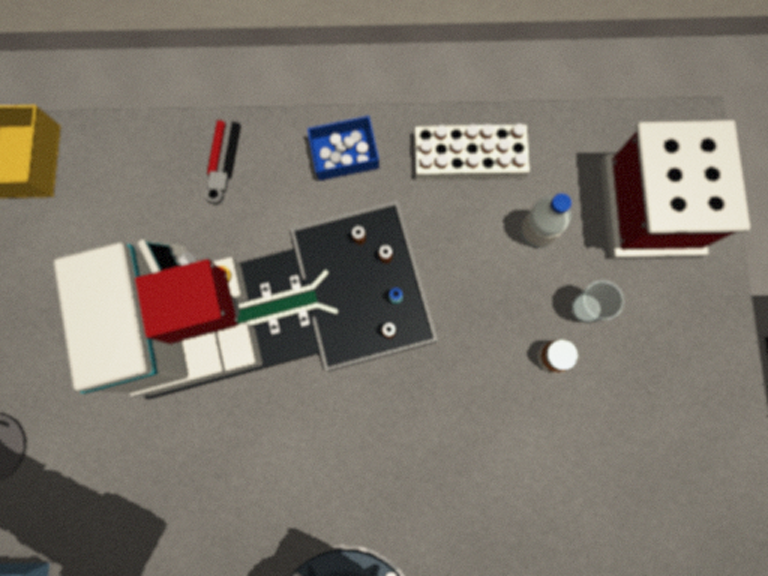

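The top view shows the tray with corners at about (292,230), (397,205), (436,340) and (328,368). The amber caps are at (358,234), (386,252) and (389,329), and the blue cap at (396,295). The scene view shows the same three ambers plus the blank. Next I zoom in to measure.

```bash
cat > h.py <<'E'
import numpy as np, cv2
def K(m): return np.array([[m["fx"],0,m["cx"]],[0,m["fy"],m["cy"]],[0,0,1.]])
def onplane(m,uv,z):
    uv=np.atleast_2d(np.float64(uv)); n=cv2.undistortPoints(uv[:,None],K(m),np.array(m["D"],float))[:,0]
    T=np.array(m["camera_from_world"],float);R=T[:3,:3];c=-R.T@T[:3,3]
    d=np.c_[n,np.ones(len(n))]@R
    return c+d*((z-c[2])/d[:,2])[:,None]
def proj(m,P):
    T=np.array(m["camera_from_world"],float)
    return cv2.projectPoints(np.float64(P).reshape(-1,1,3),cv2.Rodrigues(T[:3,:3])[0],T[:3,3],K(m),np.array(m["D"],float))[0][:,0]
def dpt(m,u,v):
    return onplane_depth(m,u,v)
def crop(m,x0,y0,x1,y1,s,fn):
    im=m["pixels"][y0:y1,x0:x1,::-1]
    cv2.imwrite(fn,cv2.resize(im,None,fx=s,fy=s,interpolation=cv2.INTER_CUBIC))
def cloud(m):
    h,w=m["depth"].shape; v,u=np.mgrid[:h,:w]
    n=cv2.undistortPoints(np.stack([u,v],-1).reshape(-1,1,2).astype(float),K(m),np.array(m["D"],float))[:,0]
    P=np.c_[n,np.ones(len(n))]*m["depth"].reshape(-1,1)
    T=np.array(m["camera_from_world"],float)
    return ((P-T[:3,3])@T[:3,:3]).reshape(h,w,3)
E
python3 - <<'E'
import pickle;from h import *
d=pickle.load(open("d.pkl","rb"))
crop(d["top"],140,125,300,255,5,"pics/b_top.png")
crop(d["scene"],200,160,400,290,4,"pics/b_scene.png")
c=cloud(d["top"])
for (u,v) in[(265,175),(230,180),(200,200),(239,156),(257,168),(259,219),(264,197),(193,235),(218,198)]: print(u,v,np.round(c[v,u],4))
c=cloud(d["scene"])
for (u,v) in[(300,200),(260,235),(244,208),(257,225),(272,173),(254,186)]: print(u,v,np.round(c[v,u],4))
E
```

```text
265 175 [ 0.6172 -0.1031  0.0221]
230 180 [ 0.6045 -0.0067  0.0228]
200 200 [0.55   0.0748 0.0235]
239 156 [ 0.6591 -0.0344  0.0672]
257 168 [ 0.6265 -0.0817  0.0627]
259 219 [ 0.4899 -0.0849  0.0662]
264 197 [ 0.547  -0.0988  0.0677]
193 235 [0.4558 0.093  0.0185]
218 198 [0.5554 0.0263 0.0197]
300 200 [ 0.4941 -0.008   0.0185]
260 235 [ 0.6676 -0.0207  0.0512]
244 208 [ 0.6258 -0.0787  0.0646]
257 225 [ 0.6576 -0.0325  0.0637]
272 173 [ 0.488  -0.0826  0.0643]
254 186 [ 0.5498 -0.0961  0.0636]
```

View pics/b_top.png

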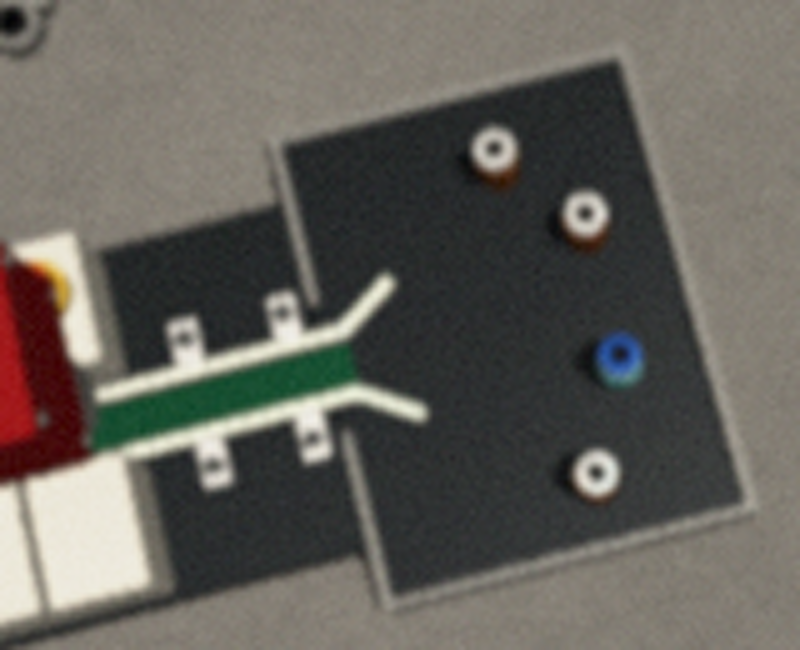

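View pics/b_scene.png

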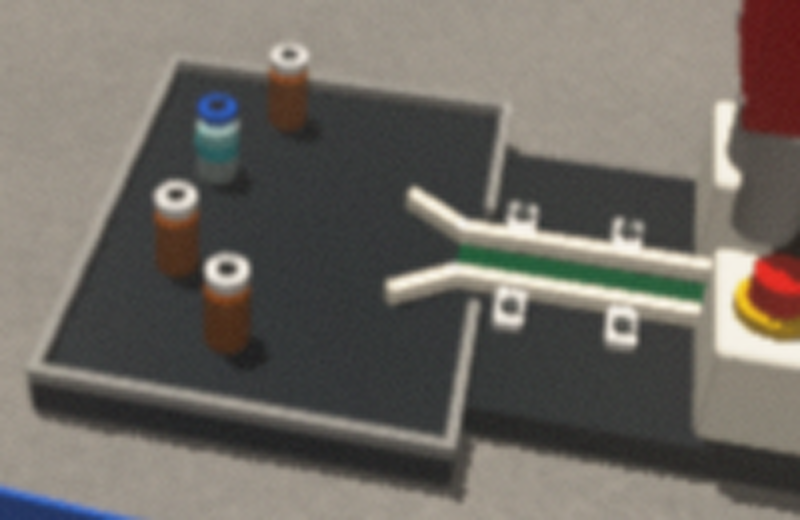

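```bash
cat > fit.py <<'E'
import pickle;from h import *
from scipy.optimize import least_squares
d=pickle.load(open("d.pkl","rb"));t,s=d["top"],d["scene"]
ct=lambda a:np.array([140,125])+(np.array(a,float)+.5)/5-.5
cs=lambda a:np.array([200,160])+(np.array(a,float)+.5)/4-.5
C=np.array([[135,15],[135,-190],[-135,-190],[-135,15]])/1e3
pt=ct([[272,142],[622,45],[757,508],[388,607]])
ps=cs([[458,447],[30,372],[178,62],[505,105]])
rt,rs=onplane(t,pt,.028)[:,:2],onplane(s,ps,.028)[:,:2]
def fit(A,W):
    def f(p):
        c,q=np.cos(p[2]),np.sin(p[2]); return (A@np.array([[c,q],[-q,c]])+p[:2]-W).ravel()
    o=least_squares(f,[.56,0,0]); return o.x,o.fun.reshape(-1,2)
for A,W in((C,rt),(C,rs),(np.r_[C,C],np.r_[rt,rs])):
    p,e=fit(A,W);print(np.round(p,4));print(np.round(e*1e3,1).tolist())
c,q=np.cos(p[2]),np.sin(p[2]);R=np.array([[c,-q],[q,c]])
np.save("frame.npy",p)
loc=lambda W:np.round((W[:,:2]-p[:2])@R*1e3,1)
print("vial top",loc(onplane(t,ct([[494,150],[585,213],[597,473],[620,355]]),.066)).tolist())
print("vial scene",loc(onplane(s,cs([[228,270],[176,195],[289,54],[217,106]]),.066)).tolist())
# two-view triangulate caps
for a,b in zip(ct([[494,150],[585,213],[597,473],[620,355]]),cs([[228,270],[176,195],[289,54],[217,106]])):
    g=lambda P:np.r_[proj(t,P)[0]-a,proj(s,P)[0]-b]
    o=least_squares(g,[.6,-.05,.06]);print(np.round(o.x,4),np.round((o.x[:2]-p[:2])@R*1e3,1))
print("belt start",loc(onplane(t,ct([[355,343],[358,383],[95,403],[93,452]]),.02)).tolist())
print("rails funnel tip top",loc(onplane(t,ct([[390,280],[425,412]]),.03)).tolist(),loc(onplane(s,cs([[412,193],[390,288]]),.03)).tolist())
print("rail slot lines top",loc(onplane(t,ct([[220,365],[220,423],[105,392],[180,448]]),.03)).tolist())
E
python3 fit.py
```

```text
[0.5571 0.0465 0.253 ]
[[2.1, 2.2], [0.4, -1.1], [-0.2, -1.6], [-2.3, 0.5]]
[0.56   0.0519 0.2555]
[[3.2, 2.7], [2.8, 0.2], [-3.0, -6.5], [-3.0, 3.6]]
[0.5586 0.0492 0.2543]
[[3.5, 5.0], [2.0, 1.7], [1.6, 1.0], [-0.8, 3.0], [1.8, -0.1], [1.2, -2.7], [-4.7, -9.1], [-4.5, 1.1]]
vial top [[80.8, -105.7], [34.3, -143.2], [-100.7, -112.4], [-44.3, -140.5]]
vial scene [[83.6, -102.8], [35.9, -140.7], [-98.6, -109.6], [-41.4, -137.9]]
[ 0.6634 -0.0312  0.0637] [  81.3 -104.2]
[ 0.6276 -0.0795  0.0647] [  34.4 -141.9]
[ 0.489  -0.0837  0.0644] [-100.7 -111.1]
[ 0.5509 -0.0968  0.0639] [ -44.1 -139.4]
belt start [[9.5, -5.1], [-12.5, -1.3], [15.1, 139.4], [-10.9, 146.2]]
rails funnel tip top [[36.1, -32.8], [-39.6, -33.1]] [[-36.8, -28.7], [39.5, -29.3]]
rail slot lines top [[15.0, 67.4], [-15.9, 74.7], [17.2, 130.6], [-23.4, 98.4]]
```

```bash
cat > m.py <<'E'
from cell import r, optics
from h import *
from scipy.spatial.transform import Rotation as Ro
p=np.load("frame.npy");YAW=p[2]
c_,s_=np.cos(YAW),np.sin(YAW);RC=np.array([[c_,-s_],[s_,c_]])
def W(xy,z): return np.r_[RC@np.array(xy,float)/1e3+p[:2],z]
def L(P): return (np.atleast_2d(P)[:,:2]-p[:2])@RC*1e3
TILT=np.radians(4); OV=r.finger_overhang
def rot(h,sgn=1):
    """h: push heading, crimper frame vector"""
    h=np.r_[RC@(np.array(h,float)/np.linalg.norm(h)),0]
    z=-np.array([0,0,1])*np.cos(TILT)+h*np.sin(TILT)
    x=sgn*(h*np.cos(TILT)+np.array([0,0,1])*np.sin(TILT))
    return Ro.from_matrix(np.c_[x,np.cross(z,x),z]).as_quat()
def tcp(tip,h,above):
    """tip: xy mm in crimper of the fingertip centre; above: m above floor"""
    h=np.array(h,float)/np.linalg.norm(h)
    q=np.array(tip,float)-h*OV*1e3*np.sin(TILT)
    return W(q,0.02+above+OV*np.cos(TILT))
E
python3 - <<'E'
from m import *
print(OV)
P=r.current_tool_pos()
A=np.array([81.3,-104.2])
for h in([-81,62],[-34,100],[100,70],[0,1]):
  for s in(1,-1):
    q=r.inverse_kinematics(tcp([0,-60],h,.1),rot(h,s)); print(h,s,None if q is None else np.round(q,2))
    q=r.inverse_kinematics(tcp([0,35],h,.0145),rot(h,s)); print('   ',None if q is None else np.round(q,2))
E
```

```text
0.022
[-81, 62] 1 [-0.11  0.56  1.64  0.02  1.02 -1.29]
    [ 0.05  0.66  1.72  0.04  0.82 -1.15]
[-81, 62] -1 [-0.11  0.56  1.64  0.02  1.02  1.85]
    [0.05 0.66 1.72 0.04 0.82 1.99]
[-34, 100] 1 [-0.12  0.55  1.66  0.06  0.99 -0.74]
    [ 0.04  0.65  1.75  0.08  0.79 -0.61]
[-34, 100] -1 [-0.12  0.55  1.66  0.06  0.99  2.4 ]
    [0.04 0.65 1.75 0.08 0.79 2.54]
[100, 70] 1 [-0.12  0.51  1.72  0.08  0.88  0.53]
    [0.04 0.62 1.8  0.08 0.67 0.68]
[100, 70] -1 [-0.12  0.51  1.72  0.08  0.88 -2.61]
    [ 0.04  0.62  1.8   0.08  0.67 -2.46]
[0, 1] 1 [-0.13  0.54  1.67  0.08  0.96 -0.43]
    [ 0.03  0.64  1.76  0.1   0.76 -0.29]
[0, 1] -1 [-0.13  0.54  1.67  0.08  0.96  2.71]
    [0.03 0.64 1.76 0.1  0.76 2.85]
```

```bash
python3 - <<'E'
from m import *
P=r.current_tool_pos(); r.move_linear([P[0],P[1],.46],vel=.35)
h=np.array([-81.,62.]);h/=np.linalg.norm(h); A=np.array([81.3,-104.2])
tip=A-h*(20+18)
r.move_to(W([40,-60],.46),rot(h))
r.set_gripper(0.19,squeeze=20)
r.move_to(tcp(tip,h,.09),rot(h))
print(r.current_t(),r.current_opening(),r.finger_overhang)
for n in("scene","top"):
    m=optics.get_image(n)
    a=(140,95,300,225,5) if n=="top" else (180,120,380,270,4)
    crop(m,*a,f"pics/c_{n}.png")
E
```

```text
5.1167 0.19280548785475346 0.022
```

View pics/c_scene.png

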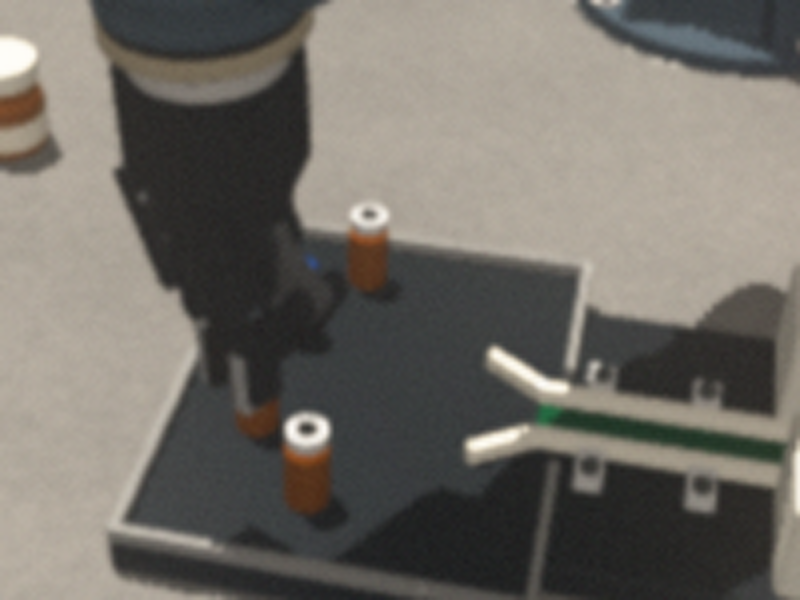

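View pics/c_top.png

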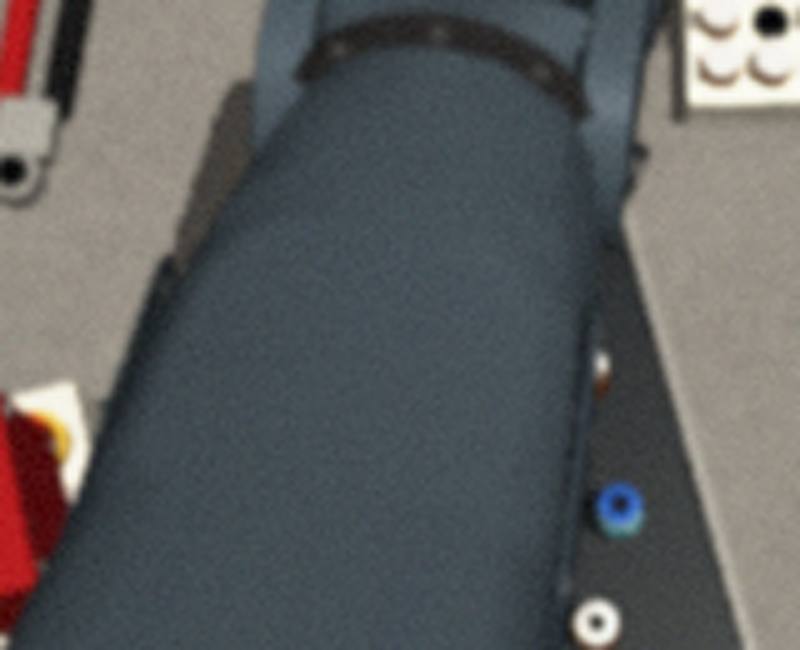

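```bash
python3 - <<'E'
from m import *
m=optics.get_image("scene")
P=r.current_tool_pos();R=Ro.from_quat(r.current_ee_rot()).as_matrix()
for j in(-22,-8,8,22):
  for x in(-11,11):
    t=P+R@np.array([x/1e3,j/1e3,OV]); uv=proj(m,t)[0]; print(j,x,np.round((uv-[180,120]+.5)*4-.5), np.round(L(t),1),round(t[2],4))
E
```

```text
-22 -11 [192. 375.] [[ 107.4 -151.5]] 0.1108
-22 11 [231. 352.] [[  90.  -138.2]] 0.1123
-8 -11 [211. 391.] [[ 115.9 -140.4]] 0.1108
-8 11 [249. 368.] [[  98.5 -127. ]] 0.1123
8 -11 [232. 409.] [[ 125.7 -127.7]] 0.1108
8 11 [271. 386.] [[ 108.2 -114.3]] 0.1123
22 -11 [252. 426.] [[ 134.2 -116.5]] 0.1108
22 11 [291. 402.] [[ 116.7 -103.2]] 0.1123
```

```bash
cat >> m.py <<'E'
H=.0145
def descend(tip,h): r.move_linear(tcp(tip,h,H),rot=rot(h),vel=.12)
def shot(fn,box=(190,150,350,280),s=5):
    m=optics.get_image("scene"); crop(m,*box,s,fn) if False else crop(m,*box,s,fn); return m
E
python3 - <<'E'
from m import *
h=np.array([-81.,62.]);h/=np.linalg.norm(h); A=np.array([81.3,-104.2])
descend(A-h*38,h); print(r.current_t(),r.current_contact_force())
shot("pics/d.png")
P=r.current_tool_pos();R=Ro.from_quat(r.current_ee_rot()).as_matrix()
m=optics.get_image("scene")
for j in(-8,8,22):
  for x in(-11,11):
    t=P+R@np.array([x/1e3,j/1e3,OV]);print(j,x,np.round((proj(m,t)[0]-[190,150]+.5)*5-.5))
E
```

```text
6.05 [-0.24196279  0.47989075  0.01919774]
-8 -11 [219. 489.]
-8 11 [264. 460.]
8 -11 [244. 513.]
8 11 [290. 483.]
22 -11 [267. 534.]
22 11 [313. 504.]
```

View pics/d.png

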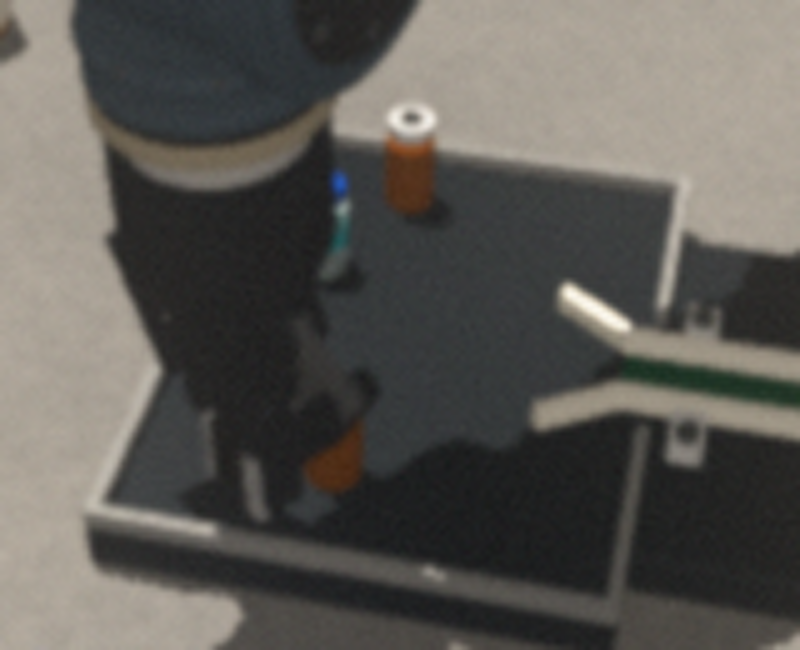

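```bash
python3 - <<'E'
from m import *
m=optics.get_image("scene"); c=cloud(m)
P=r.current_tool_pos();R=Ro.from_quat(r.current_ee_rot()).as_matrix()
for x,y in[(350,395),(365,385),(330,415),(310,350),(320,330),(335,470),(255,500),(258,510),(250,470),(208,440),(290,450),(275,500),(295,400)]:
    u,v=int(round(190+(x+.5)/5-.5)),int(round(150+(y+.5)/5-.5)); q=c[v,u]
    print((x,y),np.round(q,3),"tool mm",np.round(R.T@(q-P)*1e3),"crimper",np.round(L(q)))
E
```

```text
(350, 395) [0.728 0.009 0.13 ] tool mm [  1.  62. -72.] crimper [[154. -81.]]
(365, 385) [0.722 0.012 0.131] tool mm [  8.  62. -73.] crimper [[149. -77.]]
(330, 415) [0.738 0.007 0.128] tool mm [ -9.  64. -71.] crimper [[163. -86.]]
(310, 350) [ 0.721 -0.009  0.136] tool mm [  1.  42. -79.] crimper [[143. -98.]]
(320, 330) [ 0.716 -0.008  0.142] tool mm [  6.  41. -84.] crimper [[138. -95.]]
(335, 470) [ 0.673 -0.024  0.031] tool mm [32. 10. 29.] crimper [[  93. -100.]]
(255, 500) [ 0.713 -0.037  0.045] tool mm [-9. 14. 12.] crimper [[ 128. -122.]]
(258, 510) [ 0.712 -0.037  0.038] tool mm [-9. 13. 19.] crimper [[ 127. -122.]]
(250, 470) [ 0.715 -0.037  0.061] tool mm [-10.  14.  -5.] crimper [[ 130. -123.]]
(208, 440) [ 0.705 -0.063  0.056] tool mm [-11. -13.   0.] crimper [[ 114. -145.]]
(290, 450) [ 0.73  -0.013  0.096] tool mm [-11.  43. -39.] crimper [[ 150. -103.]]
(275, 500) [ 0.712 -0.029  0.047] tool mm [-5. 21. 10.] crimper [[ 129. -114.]]
(295, 400) [ 0.732 -0.009  0.122] tool mm [-10.  47. -66.] crimper [[ 153. -100.]]
```

```bash
cat >> m.py <<'E'
def push(tip,h,vel=.05): r.move_linear(tcp(tip,h,H),rot=rot(h),vel=vel)
def cap(m,guess,z=.066,rad=9,lum=120):
    """silver cap centroid by depth cloud: points with z .06-.072 near guess (crimper mm)"""
    c=cloud(m);l=(c[...,:2]-p[:2])@RC*1e3
    k=(c[...,2]>.057)&(c[...,2]<.072)&(np.hypot(l[...,0]-guess[0],l[...,1]-guess[1])<25)
    k&=(m["pixels"].min(-1)>lum)
    n=k.sum()
    if n<4: return None,n
    uv=np.argwhere(k)[:,::-1]
    return np.round(l[k].mean(0),1),n
E
python3 - <<'E'
from m import *
h=np.array([-81.,62.]);h/=np.linalg.norm(h); T=np.array([0,-45.])
d0=optics.get_image("scene");print(cap(d0,(-100,-111)))
A=np.array([81.3,-104.2])
push(A-h*21,h,.06); push(T-h*19.5,h,.05)
m=shot("pics/e.png"); print(r.current_t(),r.current_contact_force(),cap(m,T))
E
```

```text
(array([ -97.5, -109. ]), np.int64(46))
8.925 [ 0.31938216  1.26424998 -0.46788935] (None, np.int64(0))
```

View pics/e.png

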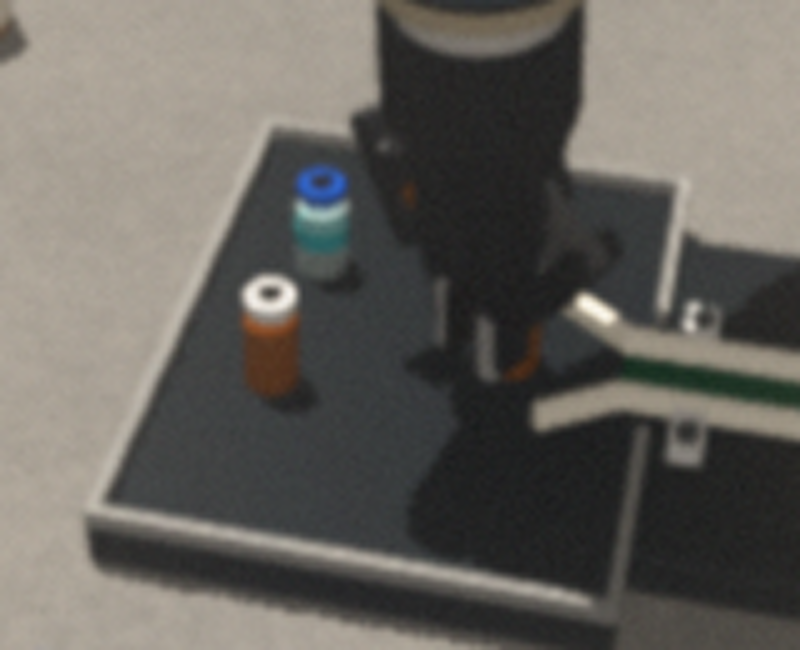

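```bash
python3 - <<'E'
from m import *
h=np.array([-81.,62.]);h/=np.linalg.norm(h); T=np.array([0,-45.])
push(T-h*30,h,.06);push(T-h*55,h,.12)
y=np.array([0,1.]); push([0,-97],y,.12)
m=shot("pics/f.png"); print(r.current_t(),cap(m,T))
E
```

```text
10.725 (None, np.int64(2))
```

View pics/f.png

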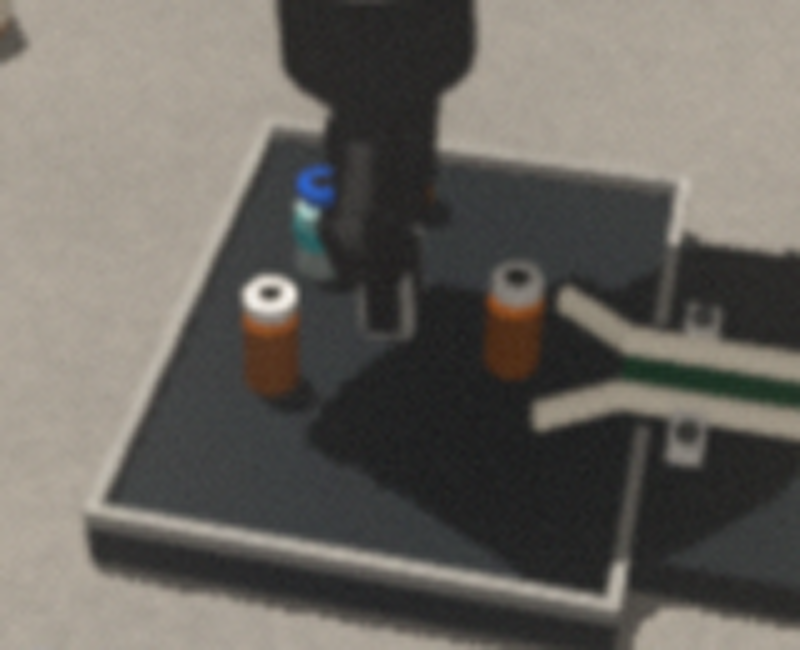

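```bash
python3 - <<'E'
from m import *
m=optics.get_image("scene")
cc=lambda a:np.array([190,150])+(np.array(a,float)+.5)/5-.5
print("cap",L(onplane(m,cc([518,280]),.066)).round(1), "bottom", L(onplane(m,cc([515,370]),.02)).round(1))
# rail top inner edges
print("rails",L(onplane(m,cc([[632,352],[632,382],[790,375],[790,405],[565,285],[535,405]]),.03)).round(1).tolist())
g=W([0,-45],.066);print((proj(m,g)[0]-[190,150]+.5)*5-.5)
for q in([14.5,0],[-14.5,0],[14.5,40],[-14.5,40],[34.5,-30],[-34.5,-30]): print(q,((proj(m,W(q,.03))[0]-[190,150]+.5)*5-.5).round())
E
```

```text
cap [[  3.9 -45.1]] bottom [[  6.9 -43. ]]
rails [[-4.4, 3.7], [14.0, 5.7], [-5.5, 68.1], [12.7, 69.0], [-41.1, -29.3], [36.8, -30.8]]
[519.73358277 274.13991839]
[14.5, 0] [618. 381.]
[-14.5, 0] [626. 335.]
[14.5, 40] [717. 396.]
[-14.5, 40] [722. 350.]
[34.5, -30] [538. 402.]
[-34.5, -30] [561. 294.]
```

```bash
python3 - <<'E'
from m import *
y=np.array([0,1.])
push([0,-67],y,.06); push([0,-15],y,.05)
m=shot("pics/g1.png"); print(r.current_t(),r.current_contact_force())
push([0,40],y,.05); print(r.current_t(),r.current_contact_force())
push([0,25],y,.06);push([0,-60],y,.2)
m=shot("pics/g2.png"); print(r.current_t(),r.current_contact_force())
E
python3 - <<'E'
import cv2,numpy as np
a=[cv2.imread(f"pics/g{i}.png") for i in(1,2)]
cv2.imwrite("pics/g.png",cv2.resize(np.hstack(a),(800,325)))
E
```

```text
12.6667 [-0.52737319 -0.37197785  1.29747819]
13.9167 [0.73844202 0.13278176 0.94729522]
14.9417 [ 0.60186248 -0.70499211 -0.58093478]
```

View pics/g.png

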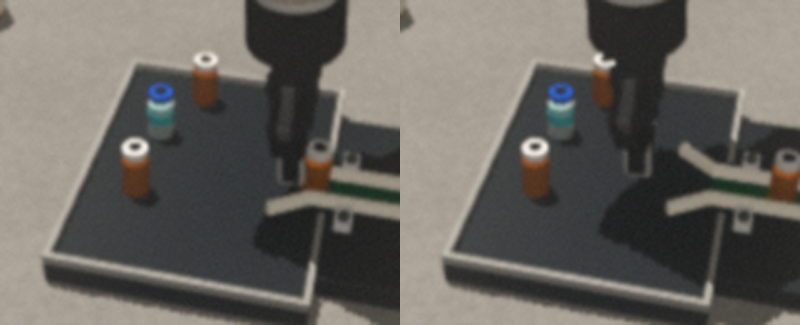

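View pics/g2.png

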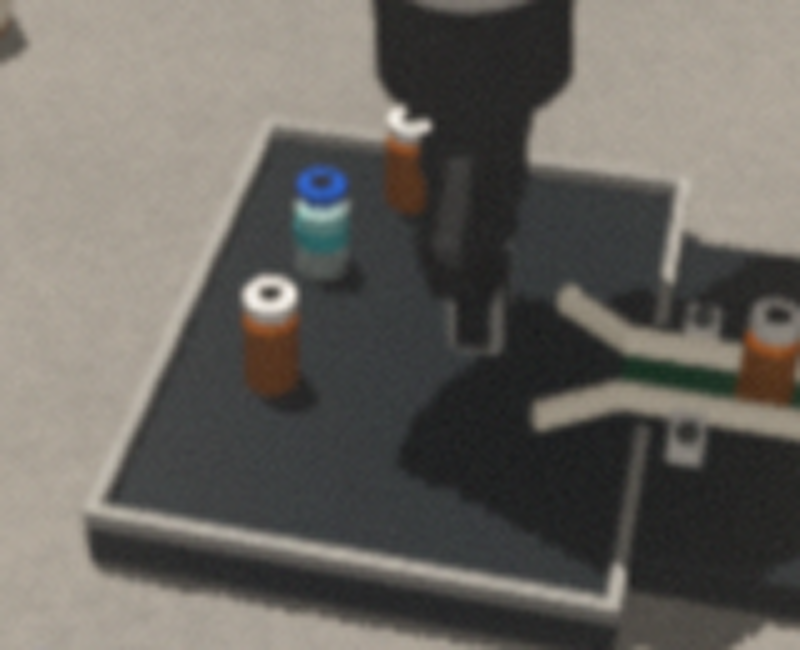

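Vial A is upright in the slot, with its cap at (775,318). Next is vial B.

```bash
cat >> m.py <<'E'
def run(V,T=np.array([0,-45.]),tag="x"):
    h=T-V;h/=np.linalg.norm(h)
    P=r.current_tool_pos(); r.move_linear([P[0],P[1],.16],vel=.25)
    s=V-h*36
    r.move_to(tcp(s,h,.10),rot(h)); descend(s,h)
    push(V-h*21,h,.06); push(T-h*19.5,h,.055)
    push(T-h*30,h,.06);push(T-h*55,h,.15)
    push([0,-97],[0,1.],.12)
    m=shot(f"pics/{tag}.png"); print(r.current_t(),r.current_contact_force())
    return m
E
python3 - <<'E'
from m import *
m=optics.get_image("scene")
print("slot vial",L(onplane(m,np.array([190,150])+(np.array([775,318])+.5)/5-.5,.066)))
print("blank/B cap",L(onplane(m,np.array([190,150])+(np.array([[322,184],[270,296]])+.5)/5-.5,.066)))
run(np.array([34.4,-141.9]),tag="h")
E
```

```text
slot vial [[ 3.31447055 57.55821534]]
blank/B cap [[ -40.54614834 -137.36480805]
 [  37.197775   -140.41001797]]
20.6333 [ 0.94293923 -0.20937873  0.81124843]
```

View pics/h.png

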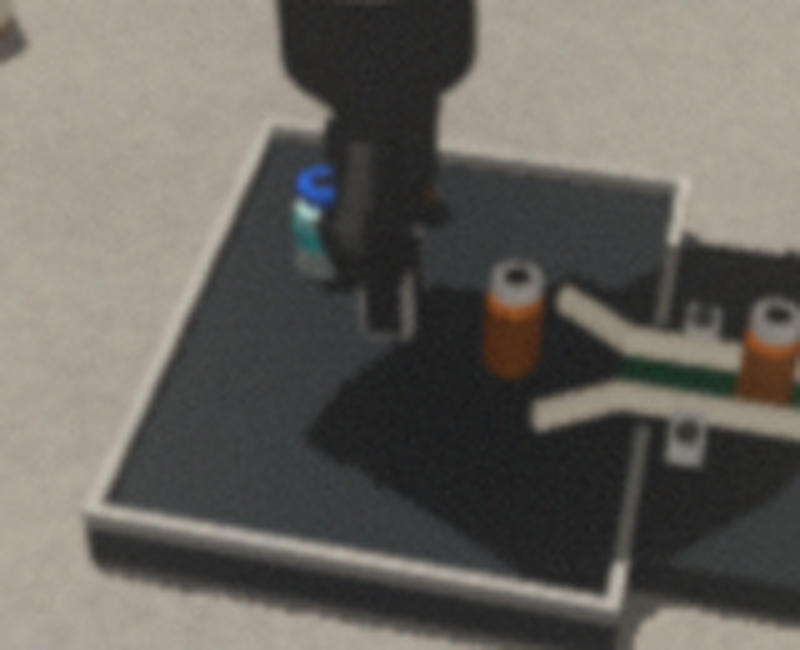

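Vial B stands before the funnel, with its cap at (517,282). Vial A is still in the slot at (775,318). I push B in gently against A, then fetch C.

```bash
python3 - <<'E'
from m import *
y=[0,1.]
push([0,-67],y,.06); push([0,22],y,.05)
push([0,7],y,.06);push([0,-60],y,.2)
m=shot("pics/i.png",box=(200,140,360,270)); print(r.current_t(),r.current_contact_force())
E
```

```text
24.15 [-0.88304831 -0.04913528  0.59725997]
```

View pics/i.png

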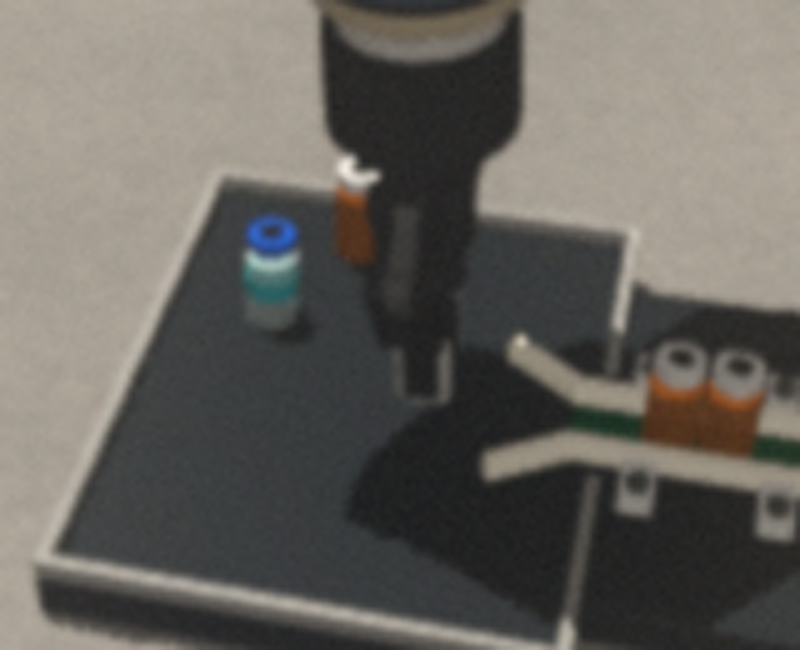

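```bash
python3 - <<'E'
from m import *
run(np.array([-100.7,-111.1]),tag="j")
E
```

```text
30.9167 [-0.42229158  0.31004573  0.50145929]
```

View pics/j.png

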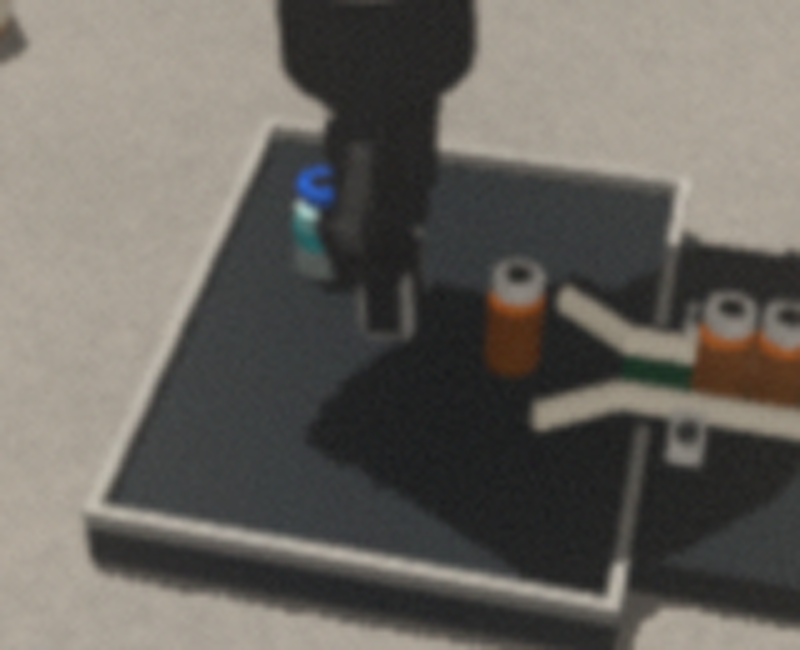

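Vial C is in place at (518,280), and the blank has not moved. This is the final push.

```bash
python3 - <<'E'
from m import *
y=[0,1.]
push([0,-67],y,.06); push([0,4],y,.05)
push([0,-11],y,.05);push([0,-70],y,.2)
P=r.current_tool_pos(); r.move_linear([P[0],P[1],.20],vel=.25)
r.move_linear(np.r_[W([-160,-60],.25)],vel=.25)
r.sleep(.3)
m=optics.get_image("scene");crop(m,200,140,360,270,5,"pics/k.png")
t=optics.get_image("top");crop(t,140,125,300,255,5,"pics/k_top.png")
print(r.current_t(),r.current_contact_force())
E
```

```text
35.975 [-0.22091134 -0.34438726 -0.44037343]
```

View pics/k.png

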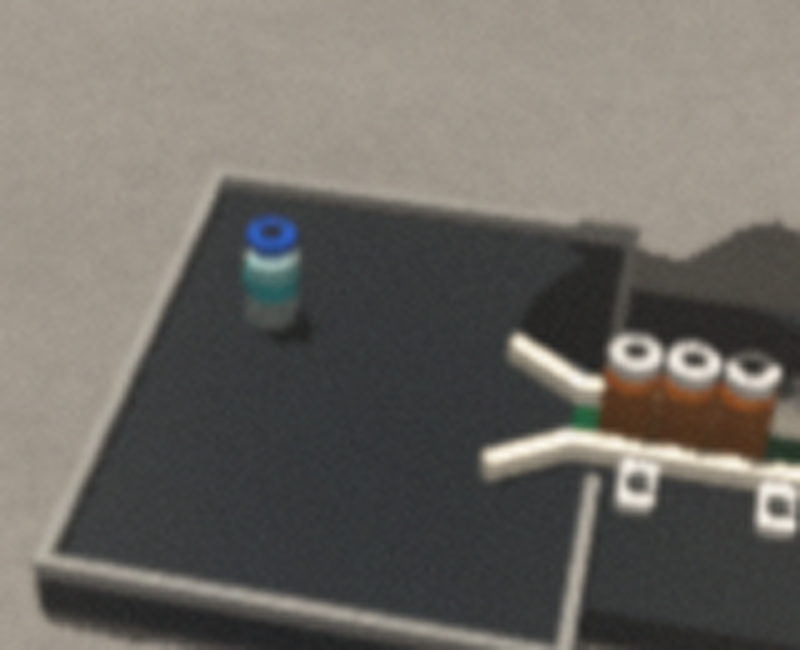

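View pics/k_top.png

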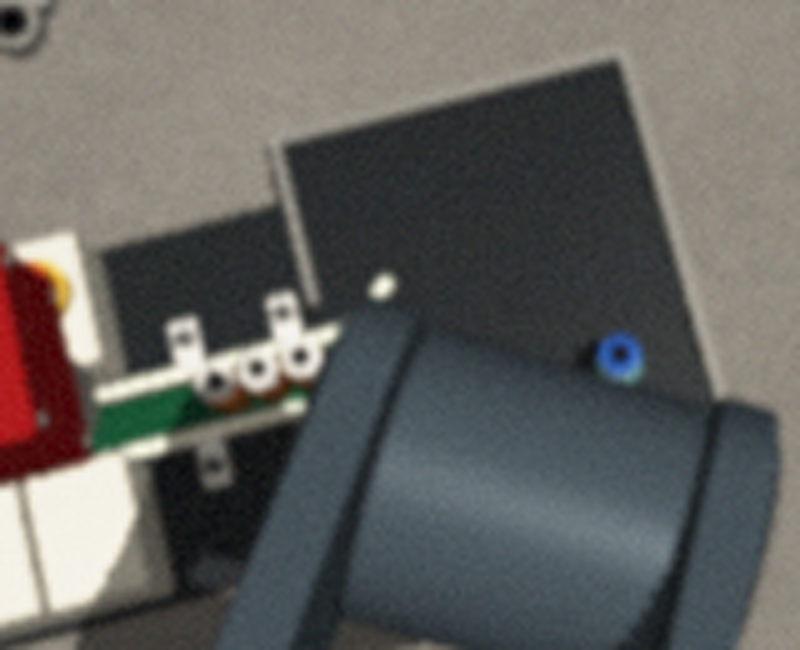

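```bash
python3 - <<'E'
from m import *
m=optics.get_image("scene");t=optics.get_image("top")
print("scene",L(onplane(m,np.array([200,140])+(np.array([[635,356],[694,363],[753,373],[272,234]])+.5)/5-.5,.066)).round(1).tolist())
print("top",L(onplane(t,np.array([140,125])+(np.array([[300,355],[259,370],[217,382],[620,355]])+.5)/5-.5,.066)).round(1).tolist())
r.hand_in(); print(r.current_t())
E
```

```text
scene [[4.3, 22.2], [3.1, 45.4], [3.8, 68.5], [-40.5, -137.4]]
top [[0.4, 20.4], [-1.6, 42.9], [-1.9, 65.4], [-44.3, -140.5]]
the job is handed in; nothing more can be done
the job is handed in; nothing more can be done
```

All three amber vials were swept one at a time through the gate and stand upright in the slot, and the job is handed in. I used partly open fingertips about 14 mm above the floor as a notch behind each vial. Each was pushed to the mouth of the funnel, then straight in along the slot.

- **Amber vials:** The last pictures put their axes at about 21, 44 and 67 mm past the gate. The slot allows 11 to 150 mm.
- **Across the slot:** They measure within about 4 mm of the centre line in both views, against an allowed 12 mm.
- **Blue-capped vial:** Its pixel position has not changed from the start in either camera.
- **Robot:** It was clear of everything at hand-in, with contact force readings under about 1 N. The last clock reading before hand-in was 36 s, against the 72 s limit.
- **Not checked:** I did not re-measure the rinse bottle, beaker and septa jar at the end, though the arm never went near them.
- **Disagreements:**
  - The two cameras differ by about 2–6 mm, depending on the point, roughly what their 2 mm calibration error would give.
  - The fit of the crimper's position left up to 9 mm of error at one tray corner in the scene camera view.

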